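Gauge and couple the knurled collar

ROBOT

A 7-joint arm with a two-finger parallel gripper is mounted at the origin on the work surface. World frame = base frame: x ahead of the robot, y to its left, z up, the work surface at z = 0. Lengths are in m, angles in rad, forces in N, time in s.
With the tool pointing down it reaches from about 0.425 to 0.925 m from the base axis. Payload 6.8 kg.
Tool frame: the origin (TCP) lies at the very end of the fingers, on their centre line; the grasp point (between the pads) lies 19 mm behind it; z points along the fingers, y is the direction in which the jaws open and shut (so a half turn about z gives the same grasp; the last joint's range is limited). The gripper opens to 88 mm and grips with 3 to 60 N. Pads are 20 mm wide; open, the fingers measure 115 mm over their backs; the gripper's body (75 mm by 178 mm) begins 61 mm behind the grasp point.
Start: joints at [1.201, 0.477, 0.022, 1.555, -0.011, 1.109, -0.083], TCP at [0.175, -0.652, 0.223] pointing down, gripper open.
Joint ranges: [-2.96, 2.96], [-0.34, 2.1], [-1.41, 1.46], [0.24, 2.44], [-1.37, 4.51], [0.17, 1.92], [-2.96, 2.96]. Speed limits (rad/s): [2.39, 2.39, 3.14, 3.14, 3.14, 3.14, 3.14].

INTERFACE

Orientations are given as a unit quaternion [x, y, z, w].
In Python, from station import env gives the robot as it stands.
- The arm moves only by the tool carry_out, never from a script. Its arguments are lists of equal length, an entry for each row: "rot": the turn, a rotation vector about the tool's x, y, z in rad, a list of three; "dp": the shift along the tool's x, y, z in mm, a list of three; "hand": the closure, from 0 (fully open) to 1 (shut). In form: {"rot": [[ax, ay, az], ...], "dp": [[x, y, z], ...], "hand": [hand, ...]}. A call has 1 to 20 rows; each row is the pose to reach, as a shift and turn from the pose commanded when the call began, along the tool's axes at that moment; what a row does not reach only later rows make up. A row lasts 1/10 s, in which the tool goes at most 50 mm and 8.59 degrees, less where a joint would pass 70% of its speed; a pose out of reach is approached as far as the arm can. A call with a gripper value outside its range is refused whole. The fingers move at their own pace and stop on an object; the grip force is fixed at half the most. Time passes only in rows, so rows that repeat a pose let the fingers close. It gives the time, the measured TCP pose, the force and the opening at its end, in the units of the state.
- env.get_state(): the state, without advancing time (a new reading comes with each control period).
- env.camera(name): name is "scene" or "top"; returns the picture (480x640x3 uint8, blue, green, red); there is no depth.
- env.camera_params(name): a dict with "fx", "fy", "cx", "cy" (pixels), "distortion" ([k1, k2, p1, p2, k3] as OpenCV has them; the pictures are not rectified), "rvec" (rotation vector, rad) and "tvec" (3), from world to camera coordinates, as OpenCV has them. Camera axes: x right, y down, z forward; pixel columns grow to the right and rows downward; lengths in m; the calibration is good to about 2 mm. A picture is of the moment at which its call begins. camera_params takes no time and is no camera call.
- env.finish_job(): hands the job in, once; it reports no verdict.
The state is a dict: "clock": time; "q": joint angles; "qvel": joint speeds; "effort": joint torques, N m; "tool_pos": TCP position; "orientation": TCP orientation; "ft_force": force on the tool from outside, world axes, zero at the start; "torque": the same for the moment, N m; "width": finger opening in m.
Only numpy, scipy, OpenCV 4.12 (cv2) and the standard library are available. Lean on these libraries where they do the work, as an engineer would, in place of code of your own. Each camera call takes 0.05 s, during which the arm holds its last target. There are 200 camera calls.

TASK

Check the loose knurled collar by sliding the bench caliper's jaw shut until it firmly nips the collar against the fixed jaw, then fit the collar, open end down, over the upright spindle of the drive model. Turn it under a light push until the keyways hidden inside drop over the spindle's pins, push it fully home on the seat ring against the spring, and finish while still holding it pushed home with the gripper: do not let go. Leave the other loose things on the table where they are.

Things in the scene. Friction and masses are not known exactly. Their poses are not given: they have to be found in the camera images.
- collar: Loose aluminium collar, an upright round cap 54 mm tall, about 0.14 kg (varies by a third), standing on the table between the caliper's jaws, open end down, turned any way. Origin: centre of its underside, z up its axis. Lower 34 mm: smooth skirt, 42 to 43 mm in diameter, with a blind bore 20 mm in diameter, 34 mm deep. The x axis tells nothing: the pins' angle is unknown.
- caliper: Bench caliper, a steel beam gauge screwed flat to the table. Origin on the table; its y axis is the sliding direction. The beam runs along y at x = 55 mm, 12 mm high. The fixed jaw is a bar 18 mm high, x from -30 to 68 mm, its measuring face at y = -40 mm, facing +y. The collar stands within 15 mm of the origin.
- jaw: Sliding jaw, axes as the caliper's. Origin: on the table below its measuring face, which faces -y. It slides to -y to shut, with 1.5 N friction, and stays where left: face at y = 35 to 65 mm of the caliper at the start, 2 to 3 mm when shut on the collar. Bar 18 mm high, 16 mm thick; carriage 22 mm high, 36 mm wide, reaching 50 mm to +y. A push of 5 N or more nips the collar.
- thumb (a point): Grip point on the sliding jaw's black upright thumb post (14 x 14 mm, 22 to 61 mm above the table): on the post's axis, 46 mm above the table, 55 mm to +x and 25 mm to +y of the jaw's origin. Axes as the caliper's. Grip it across y and drag, or push it.
- seat (a point): Centre of the top of the steel seat ring (54 mm in diameter, 75 mm above the table) on the drive model: a wooden plank with a block, an upright gearmotor and this ring. z up, the spindle's axis. The collar is home with its underside on this ring. Also on the plank: a battery holder 40 mm high, and two strip uprights 123 mm high, 100 to 125 mm from the spindle.
- screwdriver: Bystander: a screwdriver lying at the left side. Origin: centre of its underside.
- wheel: Bystander: a grooved wooden wheel, 68 mm in diameter, 18 mm high, lying beyond the caliper. Origin: centre of its underside.
- cell: Bystander: a battery cell, 14 mm in diameter, 50 mm tall, standing on the robot's side of the caliper, easily tipped. Origin: centre of its underside.
- bush: Bystander: a brass bush, 28 mm in diameter, 22 mm high, on the robot's side of the drive model. Origin: centre of its underside.
- angle: Bystander: a perforated steel angle 110 mm long, 18 mm high, lying on the robot's side of the drive model. Origin: centre of its underside.
- tape: Bystander: a roll of tape, 90 mm in diameter, 20 mm high, lying flat at the right side. Origin: centre of its underside.
- head (a point): Middle of the collar's solid knurled head (46 mm in diameter, 20 mm tall, plain all round), 44 mm above its underside: the place to grip.
- mouth (a point): Centre of the bore's mouth in the collar's underside. Three straight keyways, 120 degrees apart, 8 mm wide, reaching over 16 mm from the axis, run the bore's full depth; they cannot be seen from outside. They match the spindle's three pins within about 6 degrees, every 120 degrees, whichever way it is turned.
- pins (a point): On the spindle's axis, at the height of the pins' tops, 12 mm above the seat. The spindle is a fixed steel post, 17 mm in diameter, 22 mm tall above the seat, with three radial pins 5 mm thick, 120 degrees apart, reaching 15 mm from the axis, at an angle that differs from run to run. If the keyways miss the pins, the collar's underside stops here.
- tip (a point): Top of the free spring plunger on the post, 51 mm above the seat: 17 mm in diameter, tapered at the tip to 7 mm. The collar set over it rests with its underside about 17 mm above the seat (and stays there if let go for a new grip); about 4 to 6 N takes it down to the pins, about 9 N holds it home, and it springs up again if let go.
Mind the look-alikes: they are no part of the job. Of the things that look like the collar, the smallest one is meant.

How it is judged:
By the outcome, as a careful person would: the job done as asked, in the order asked, and still so for the second after the job is handed in, while the arm keeps its last pose, push and grip.
It also fails if it takes over 70 s, if anything falls off the work surface, if the arm or the gripper's body presses on something with over 40 N, if the wrist force passes 120 N, or if a joint passes its speed limit or range.

## Working session

There is one attempt and no reset: what is moved stays moved. The work goes in short steps, Python scripts to look and compute and a tool call to move; the robot and the scene stay as the last step left them, time stands still between calls to the robot, and variables do not carry over. Pictures are saved under pics/ and viewed, on a budget of 10 in all, crops included, one or two more only if the job needs it, and the job is handed in when it is done.

Besides the shell and the picture viewer there is one more tool, called by a JSON object that holds its "api" and its "payload", one argument or row to a line. carry_out: Moves the arm, as the interface text tells. Its arguments: {"type":"object","properties":{"rot":{"type":"array"},"dp":{"type":"array"},"hand":{"type":"array"}},"required":["rot","dp","hand"]}

```bash
mkdir -p pics; ls
cat > h.py <<'E'
import numpy as np, cv2
from station import env
def P(n):
    p=env.camera_params(n)
    K=np.array([[p['fx'],0,p['cx']],[0,p['fy'],p['cy']],[0,0,1.]])
    return K,np.array(p['distortion'],float),np.array(p['rvec'],float),np.array(p['tvec'],float)
def ray(n,uv):
    K,d,r,t=P(n); R=cv2.Rodrigues(r)[0]
    u=cv2.undistortPoints(np.array(uv,float).reshape(-1,1,2),K,d).reshape(-1,2)
    return -R.T@t, np.c_[u,np.ones(len(u))]@R
def onz(n,uv,z):
    c,d=ray(n,uv); return c+d*((z-c[2])/d[:,2])[:,None]
def proj(n,X):
    K,d,r,t=P(n); return cv2.projectPoints(np.array(X,float).reshape(-1,3),r,t,K,d)[0].reshape(-1,2)
E
python3 - <<'E'
from h import *
for n in('scene','top'):
    cv2.imwrite(f'pics/{n}0.png',env.camera(n))
    c,_=ray(n,[[320,240]]);print(n,c)
print(env.get_state())
E
```

```text
pics
scene [0.93747979 0.64679571 0.95562675]
top [0.21577189 0.0025045  1.59220899]
{'clock': 0.1, 'q': array([ 1.20092564,  0.47771321,  0.02235134,  1.55627403, -0.01152896,
        1.10930448, -0.08309434]), 'qvel': array([-1.19779261e-05, -8.94404242e-04,  6.91895841e-04, -3.06545120e-03,
        8.04603265e-04, -7.41064557e-04,  4.62968857e-05]), 'effort': array([ 4.07368701e-03, -5.84093428e+01,  1.53987654e+00, -2.73312342e+01,
       -5.42356074e-02,  1.31390637e-02,  6.72354145e-05]), 'tool_pos': array([ 0.17454776, -0.65151516,  0.22181511]), 'orientation': array([ 9.91446046e-01,  1.30514827e-01, -1.47504006e-04, -7.71640841e-04]), 'ft_force': array([ 0.71425033, -0.1256975 ,  0.35918974]), 'torque': array([-0.0084718 ,  0.02870725,  0.03649917]), 'width': 0.08786805638570079}
```

View pics/scene0.png

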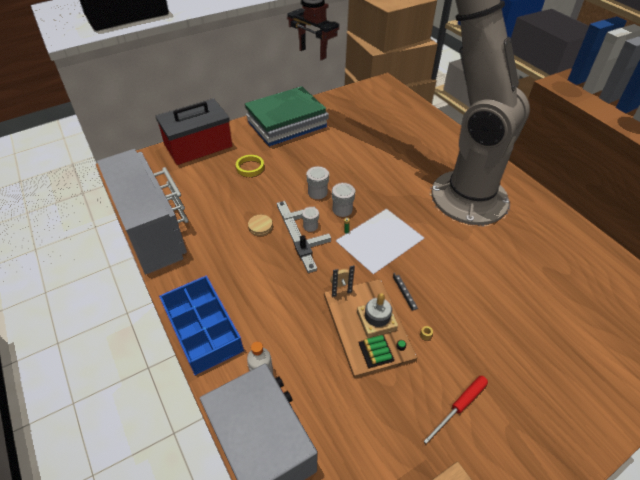

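View pics/top0.png

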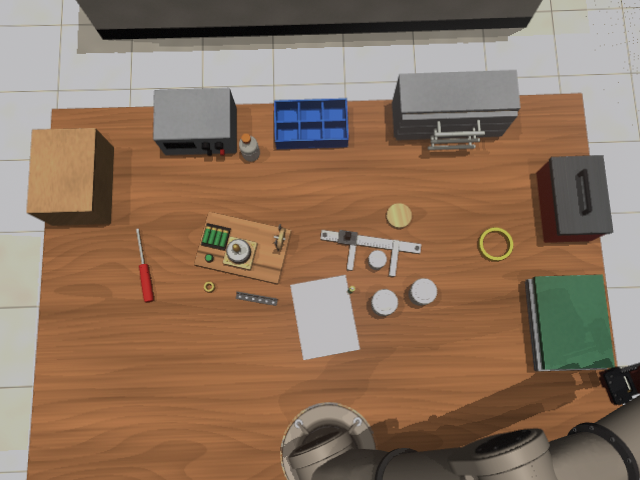

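Candidates for the collar in the top view: a small cap at (377,260) between the caliper jaws, and larger caps at (384,303) and (424,292). I choose (377,260), the smallest and the one between the jaws. The caliper beam runs (325,237)–(418,248), the thumb post is near (348,238), and the spindle is near (238,250). I'll check this in a close crop.

Run:
```python
from h import *
t=cv2.imread('pics/top0.png');s=cv2.imread('pics/scene0.png')
a=cv2.resize(t[215:285,315:430],None,fx=4.5,fy=4.5,interpolation=cv2.INTER_CUBIC)[:300,:]
def cr(im,x,y,w,h,f): return cv2.resize(im[y:y+h,x:x+w],None,fx=f,fy=f,interpolation=cv2.INTER_CUBIC)
A=cr(t,310,220,120,90,3.33);B=cr(t,190,205,120,90,3.33)
C=cr(s,265,190,80,90,3.33);C=cr(s,260,190,120,90,3.33);D=cr(s,320,255,120,90,3.33)
cv2.imwrite('pics/c1.png',np.vstack([np.hstack([A,B]),np.hstack([C,D])]))
```

```text
(no output)
```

View pics/c1.png

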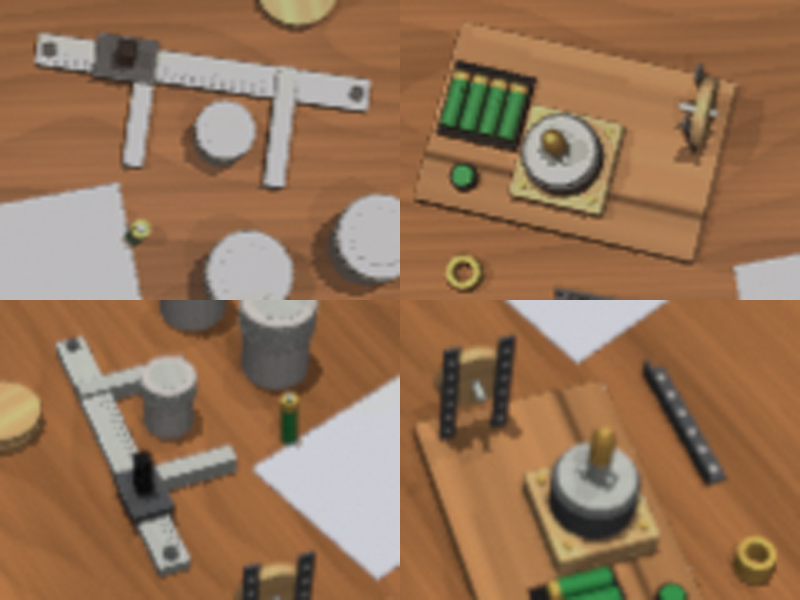

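The crop confirms the small cap between the jaws (top px 377,260), with the black thumb at about (348,234), the ring at about (238,251) and the brass tip at (237,248).

Run:
```python
from h import *
t=cv2.imread('pics/top0.png');s=cv2.imread('pics/scene0.png')
f=3.333
def full(n,pts):
    o={'A':(310,220,0,0),'B':(190,205,400,0),'C':(260,190,0,300),'D':(320,255,400,300)}[n]
    return [[o[0]+(x-o[2])/f-.35,o[1]+(y-o[3])/f-.35] for x,y in pts]
b=onz('top',full('A',[(49,49),(357,93)]),.012);print('screws',b)
d=b[0]-b[1];yaw=np.arctan2(d[1],d[0]);print('y dir deg',np.degrees(yaw))
print('collar top z.054',onz('top',full('A',[(225,132)]),.054), 'scene',onz('scene',full('C',[(168,377)]),.054))
print('thumb z.061',onz('top',full('A',[(125,49)]),.061),'scene',onz('scene',full('C',[(143,460)]),.061))
print('ring z.075',onz('top',full('B',[(562,154)]),.075),'scene',onz('scene',full('D',[(596,480)]),.075))
print('tip z.126',onz('top',full('B',[(549,137)]),.126),'scene',onz('scene',full('D',[(604,433)]),.126))
print('strips z',onz('scene',full('D',[(450,352),(505,340)]),.123))
print('cell',onz('top',full('A',[(143,230)]),.05),'jaw ends',onz('top',full('A',[(133,163),(274,184),(145,85),(287,70)]),.018))
print('bigs',onz('top',[[384,303],[424,292]],.08))
# ellipse fits of bright disks
for n,im,c,z in(('top',t,(377,259),.054),('top',t,(238,251),.075)):
    g=cv2.cvtColor(im,cv2.COLOR_BGR2HSV); m=((g[...,1]<45)&(g[...,2]>140)).astype('u1')*255 if 0 else ((g[...,1]<45)&(g[...,2]>140)).astype(np.uint8)
    k=cv2.connectedComponentsWithStats(m);l=k[1][c[1]-3:c[1]+6,c[0]-3:c[0]+6].max()
    print(n,k[2][l],k[3][l],onz(n,[k[3][l]],z))
    cn=max(cv2.findContours((k[1]==l).astype(np.uint8),0,1)[0],key=len);e=cv2.minEnclosingCircle(cn);print(e,onz(n,[e[0]],z))
```

```text
screws [[ 0.55954484 -0.00698594  0.012     ]
 [ 0.51539375 -0.25324788  0.012     ]]
y dir deg 79.83570759265193
collar top z.054 [[ 0.47979573 -0.14176762  0.054     ]] scene [[ 0.48319384 -0.14070414  0.054     ]]
thumb z.061 [[ 0.54696897 -0.06617617  0.061     ]] scene [[ 0.54986882 -0.06513756  0.061     ]]
ring z.075 [[0.50957492 0.21588017 0.075     ]] scene [[0.51563447 0.22126007 0.075     ]]
tip z.126 [[0.51292666 0.21835474 0.126     ]] scene [[0.51406302 0.2188967  0.126     ]]
strips z [[0.56341851 0.10849153 0.123     ]
 [0.52520298 0.11899942 0.123     ]]
cell [[ 0.40566773 -0.07487704  0.05      ]] jaw ends [[ 0.46332595 -0.07077081  0.018     ]
 [ 0.44292842 -0.18186979  0.018     ]
 [ 0.52622747 -0.08296081  0.018     ]
 [ 0.53483605 -0.19739191  0.018     ]]
bigs [[ 0.36328392 -0.15089262  0.08      ]
 [ 0.38784187 -0.25314927  0.08      ]]
top [369 250  18  17 237] [377.20253165 258.50632911] [[ 0.48176125 -0.14198542  0.054     ]]
((377.2904052734375, 258.21258544921875), 8.891213417053223) [[ 0.48252798 -0.14225249  0.054     ]]
top [227 240  21  20 257] [237.79766537 249.90272374] [[0.51210341 0.2170465  0.075     ]]
((237.27777099609375, 249.61111450195312), 10.371304512023926) [[0.51290989 0.21837812 0.075     ]]
```

```bash
cat >> h.py <<'E'
from scipy.spatial.transform import Rotation as Ro
def to(p,yaw):
    """print dp (mm, tool axes) and rot vec to reach world TCP p, pointing down, tool y at yaw deg"""
    s=env.get_state();R=Ro.from_quat(s['orientation'])
    y=np.array([np.cos(np.radians(yaw)),np.sin(np.radians(yaw)),0]);z=np.array([0,0,-1.])
    T=Ro.from_matrix(np.c_[np.cross(y,z),y,z])
    print('dp',(R.inv().apply(np.array(p)-s['tool_pos'])*1000).round(1),'rot',(R.inv()*T).as_rotvec().round(4))
def st():
    s=env.get_state();R=Ro.from_quat(s['orientation']).as_matrix()
    print('t%.2f'%s['clock'],s['tool_pos'].round(4),'yaw %.1f tilt'%np.degrees(np.arctan2(R[1,1],R[0,1])),R[:2,2].round(4),'F',s['ft_force'].round(2),'M',s['torque'].round(3),'w %.4f'%s['width'],'q',s['q'].round(2))
E
python3 - <<'E'
from h import *
st();to([.548,-.0657,.12],-100.2);to([.548,-.0657,.028],-100.2)
E
```

```text
t0.10 [ 0.1745 -0.6515  0.2218] yaw -75.0 tilt [-0.0005  0.0015] F [ 0.71 -0.13  0.36] M [-0.008  0.029  0.036] w 0.0879 q [ 1.2   0.48  0.02  1.56 -0.01  1.11 -0.08]
dp [ 512.3 -469.   102.5] rot [-1.500e-03  4.000e-04  4.398e-01]
dp [ 512.4 -468.9  194.5] rot [-1.500e-03  4.000e-04  4.398e-01]
```

{"api": "carry_out", "payload": {
  "rot": [
    [0, 0, 0.44],
    [0, 0, 0.44],
    [0, 0, 0.44],
    [0, 0, 0.44],
    [0, 0, 0.44],
    [0, 0, 0.44],
    [0, 0, 0.44],
    [0, 0, 0.44],
    [0, 0, 0.44],
    [0, 0, 0.44],
    [0, 0, 0.44],
    [0, 0, 0.44],
    [0, 0, 0.44],
    [0, 0, 0.44],
    [0, 0, 0.44],
    [0, 0, 0.44],
    [0, 0, 0.44],
    [0, 0, 0.44],
    [0, 0, 0.44],
    [0, 0, 0.44]
  ],
  "dp": [
    [512, -469, 0],
    [512, -469, 0],
    [512, -469, 0],
    [512, -469, 0],
    [512, -469, 0],
    [512, -469, 0],
    [512, -469, 0],
    [512, -469, 0],
    [512, -469, 0],
    [512, -469, 0],
    [512, -469, 0],
    [512, -469, 0],
    [512, -469, 0],
    [512, -469, 0],
    [512, -469, 0],
    [512, -469, 0],
    [512, -469, 50],
    [512, -469, 100],
    [512, -469, 102],
    [512, -469, 102]
  ],
  "hand": [0, 0, 0, 0, 0, 0, 0, 0, 0, 0, 0, 0, 0, 0, 0, 0, 0, 0, 0, 0]
}}

```text
clock: 2.1
tool_pos: [0.5469, -0.068, 0.1206]
orientation: [0.996, -0.09, -0.001, 0.0]
ft_force: [0.3, 0.1, 0.2]
width: 0.088
```

Run:
```python
from h import *
st();to([.548,-.0657,.12],-100.2)
a=env.camera('scene')[170:290,250:410];b=env.camera('top')[190:310,290:450]
cv2.imwrite('pics/v1.png',cv2.resize(np.hstack([a,b]),None,fx=2.5,fy=2.5,interpolation=2))
```

```text
t2.10 [ 0.5469 -0.068   0.1206] yaw -100.3 tilt [-0.0025 -0.0004] F [0.33 0.13 0.18] M [ 0.026 -0.032  0.019] w 0.0880 q [ 0.2   0.41 -0.23  1.93  0.13  0.82 -1.86]
dp [ 0.7 -2.4  0.6] rot [ 0.0009  0.0024 -0.0022]
```

View pics/v1.png

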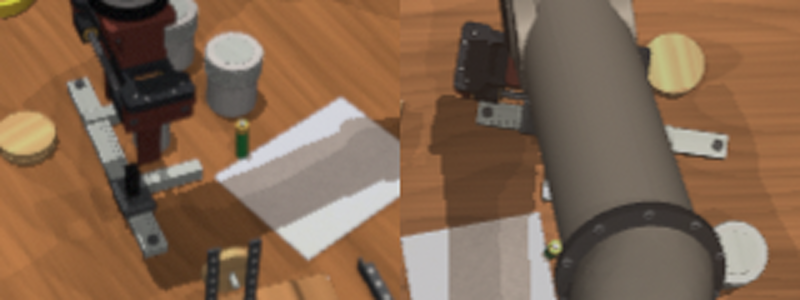

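The scene crop shows the gripper hovering over the thumb post (crop 132,180). Its fingers straddle the post along the beam, and the cell and the wheel are clear. Next I descend and grip.

{"api": "carry_out", "payload": {
  "rot": [
    [0, 0, 0],
    [0, 0, 0],
    [0, 0, 0],
    [0, 0, 0],
    [0, 0, 0],
    [0, 0, 0],
    [0, 0, 0],
    [0, 0, 0],
    [0, 0, 0],
    [0, 0, 0],
    [0, 0, 0],
    [0, 0, 0],
    [0, 0, 0]
  ],
  "dp": [
    [1, -2, 30],
    [1, -2, 60],
    [1, -2, 80],
    [1, -2, 91],
    [1, -2, 91],
    [1, -2, 91],
    [1, -2, 91],
    [1, -2, 91],
    [1, -2, 91],
    [1, -2, 91],
    [1, -2, 91],
    [1, -2, 91],
    [1, -2, 91]
  ],
  "hand": [0, 0, 0, 0, 0, 1, 1, 1, 1, 1, 1, 1, 1]
}}

```text
clock: 3.5
tool_pos: [0.5492, -0.0647, 0.0296]
orientation: [0.996, -0.089, -0.0, 0.0]
ft_force: [-0.1, 0.4, -0.7]
width: 0.0273
```

{"api": "carry_out", "payload": {
  "rot": [
    [0, 0, 0],
    [0, 0, 0],
    [0, 0, 0],
    [0, 0, 0],
    [0, 0, 0],
    [0, 0, 0],
    [0, 0, 0],
    [0, 0, 0],
    [0, 0, 0],
    [0, 0, 0],
    [0, 0, 0],
    [0, 0, 0],
    [0, 0, 0],
    [0, 0, 0],
    [0, 0, 0]
  ],
  "dp": [
    [0, 0, 0],
    [0, 0, 0],
    [0, 0, 0],
    [0, 0, 0],
    [0, 5, 0],
    [0, 10, 0],
    [0, 15, 0],
    [0, 20, 0],
    [0, 25, 0],
    [0, 30, 0],
    [0, 35, 0],
    [0, 40, 0],
    [0, 45, 0],
    [0, 50, 0],
    [0, 50, 0]
  ],
  "hand": [1, 1, 1, 1, 1, 1, 1, 1, 1, 1, 1, 1, 1, 1, 1]
}}

```text
clock: 5.0
tool_pos: [0.5401, -0.1151, 0.0296]
orientation: [0.996, -0.09, -0.0, 0.0]
ft_force: [0.8, -1.6, -2.1]
width: 0.0137
```

Run:
```python
from h import *
st()
```

```text
t5.00 [ 0.5401 -0.1151  0.0296] yaw -100.3 tilt [-0.0002 -0.0008] F [ 0.77 -1.63 -2.09] M [-0.111 -0.096 -0.004] w 0.0137 q [ 0.26  0.55 -0.2   1.98  0.18  0.63 -1.81]
```

{"api": "carry_out", "payload": {
  "rot": [
    [0, 0, 0],
    [0, 0, 0],
    [0, 0, 0],
    [0, 0, 0],
    [0, 0, 0],
    [0, 0, 0],
    [0, 0, 0]
  ],
  "dp": [
    [0, 1, 0],
    [0, 2, 0],
    [0, 3, 0],
    [0, 4, 0],
    [0, 5, 0],
    [0, 6, 0],
    [0, 6, 0]
  ],
  "hand": [1, 1, 1, 1, 1, 1, 1]
}}

```text
clock: 5.7
tool_pos: [0.5392, -0.12, 0.0296]
orientation: [0.996, -0.089, -0.0, 0.0]
ft_force: [0.5, 1.8, -2.5]
width: 0.0138
```

{"api": "carry_out", "payload": {
  "rot": [
    [0, 0, 0],
    [0, 0, 0],
    [0, 0, 0],
    [0, 0, 0],
    [0, 0, 0]
  ],
  "dp": [
    [0, 1, 0],
    [0, 2, 0],
    [0, 3, 0],
    [0, 4, 0],
    [0, 4, 0]
  ],
  "hand": [1, 1, 1, 1, 1]
}}

```text
clock: 6.2
tool_pos: [0.5386, -0.1233, 0.0296]
orientation: [0.996, -0.089, 0.0, -0.0]
ft_force: [1.3, 3.7, -2.7]
width: 0.0138
```

{"api": "carry_out", "payload": {
  "rot": [
    [0, 0, 0],
    [0, 0, 0],
    [0, 0, 0],
    [0, 0, 0]
  ],
  "dp": [
    [0, 1, 0],
    [0, 2, 0],
    [0, 2, 0],
    [0, 2, 0]
  ],
  "hand": [1, 1, 1, 1]
}}

```text
clock: 6.6
tool_pos: [0.5386, -0.1235, 0.0296]
orientation: [0.996, -0.088, 0.0, -0.001]
ft_force: [2.1, 8.4, -2.7]
width: 0.014
```

{"api": "carry_out", "payload": {
  "rot": [
    [0, 0, 0],
    [0, 0, 0],
    [0, 0, 0],
    [0, 0, 0],
    [0, 0, 0],
    [0, 0, 0]
  ],
  "dp": [
    [0, 1, 0],
    [0, 2, 0],
    [0, 2, 0],
    [0, 2, 0],
    [0, 2, 0],
    [0, 2, 0]
  ],
  "hand": [1, 1, 1, 1, 1, 1]
}}

```text
clock: 7.2
tool_pos: [0.5386, -0.1236, 0.0296]
orientation: [0.996, -0.087, 0.0, -0.002]
ft_force: [1.7, 12.3, -2.7]
width: 0.0136
```

Run:
```python
from h import *
st()
a=env.camera('scene')[170:290,250:410];b=env.camera('top')[190:310,290:450]
cv2.imwrite('pics/v2.png',cv2.resize(np.hstack([a,b]),None,fx=2.5,fy=2.5,interpolation=2))
```

```text
t7.20 [ 0.5386 -0.1236  0.0296] yaw -100.0 tilt [0.0008 0.0039] F [ 1.74 12.32 -2.72] M [ 2.35  -0.375 -0.186] w 0.0136 q [ 0.28  0.55 -0.21  1.98  0.18  0.63 -1.79]
```

View pics/v2.png

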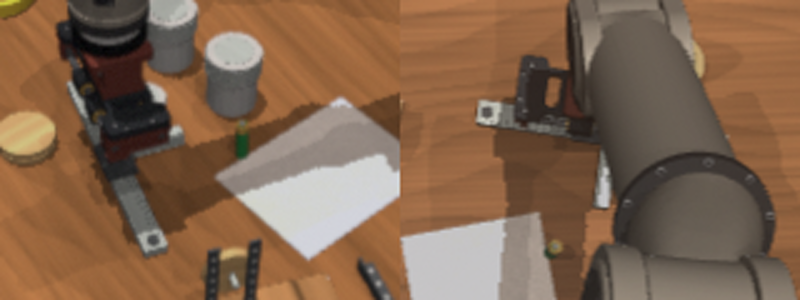

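The jaw sits shut against the collar at 12 N, at the expected position. I ease off, open the fingers and rise.

{"api": "carry_out", "payload": {
  "rot": [
    [0, 0, 0],
    [0, 0, 0],
    [0, 0, 0],
    [0, 0, 0],
    [0, 0, 0],
    [0, 0, 0],
    [0, 0, 0],
    [0, 0, 0],
    [0, 0, 0],
    [0, 0, 0],
    [0, 0, 0],
    [0, 0, 0],
    [0, 0, 0],
    [0, 0, 0],
    [0, 0, 0]
  ],
  "dp": [
    [0, -2, 0],
    [0, -3, 0],
    [0, -3, 0],
    [0, -3, 0],
    [0, -3, 0],
    [0, -3, 0],
    [0, -3, 0],
    [0, -3, 0],
    [0, -3, 0],
    [0, -3, 0],
    [0, -3, -30],
    [0, -3, -70],
    [0, -3, -100],
    [0, -3, -100],
    [0, -3, -100]
  ],
  "hand": [1, 1, 0, 0, 0, 0, 0, 0, 0, 0, 0, 0, 0, 0, 0]
}}

```text
clock: 8.8
tool_pos: [0.5387, -0.1248, 0.1301]
orientation: [0.996, -0.089, 0.001, 0.0]
ft_force: [-1.3, 0.1, -0.7]
width: 0.0881
```

Run:
```python
from h import *
st();to([.478,-.1597,.13],-10.2);to([.478,-.1597,.025],-10.2)
```

```text
t8.80 [ 0.5387 -0.1248  0.1301] yaw -100.2 tilt [ 0.0013 -0.0004] F [-1.32  0.08 -0.7 ] M [ 0.023  0.048 -0.037] w 0.0881 q [ 0.31  0.4  -0.24  1.92  0.12  0.83 -1.75]
dp [-53.5  45.1   0. ] rot [ 1.2000e-03 -9.0000e-04 -1.5711e+00]
dp [-53.7  45.1 105. ] rot [ 1.2000e-03 -9.0000e-04 -1.5711e+00]
```

{"api": "carry_out", "payload": {
  "rot": [
    [0, 0, -1.57],
    [0, 0, -1.57],
    [0, 0, -1.57],
    [0, 0, -1.57],
    [0, 0, -1.57],
    [0, 0, -1.57],
    [0, 0, -1.57],
    [0, 0, -1.57],
    [0, 0, -1.57],
    [0, 0, -1.57],
    [0, 0, -1.57],
    [0, 0, -1.57],
    [0, 0, -1.57]
  ],
  "dp": [
    [-54, 45, -20],
    [-54, 45, -20],
    [-54, 45, -20],
    [-54, 45, -20],
    [-54, 45, -20],
    [-54, 45, -20],
    [-54, 45, -20],
    [-54, 45, -20],
    [-54, 45, -20],
    [-54, 45, -20],
    [-54, 45, -20],
    [-54, 45, -20],
    [-54, 45, -20]
  ],
  "hand": [0, 0, 0, 0, 0, 0, 0, 0, 0, 0, 0, 0, 0]
}}

```text
clock: 10.1
tool_pos: [0.4766, -0.1593, 0.1486]
orientation: [0.768, 0.64, -0.0, -0.001]
ft_force: [0.4, 0.4, 0.5]
width: 0.0876
```

Run:
```python
from h import *
st();to([.478,-.1597,.025],-10.2)
a=env.camera('scene')[170:290,250:410];b=env.camera('top')[190:310,290:450]
for x in([.478,-.1597,.054],): cv2.circle(a,tuple(int(v) for v in (proj('scene',x)[0]-[250,170]).round()),1,(0,0,255),-1)
cv2.imwrite('pics/v3.png',cv2.resize(np.hstack([a,b]),None,fx=2.5,fy=2.5,interpolation=2))
```

```text
t10.10 [ 0.4766 -0.1593  0.1486] yaw -10.4 tilt [-0.0018  0.0009] F [0.35 0.39 0.53] M [-0.032 -0.105 -0.038] w 0.0876 q [ 0.66  0.34 -0.55  2.    0.23  0.86 -0.2 ]
dp [ -0.2   1.7 123.6] rot [-0.0019 -0.0006 -0.0031]
```

View pics/v3.png

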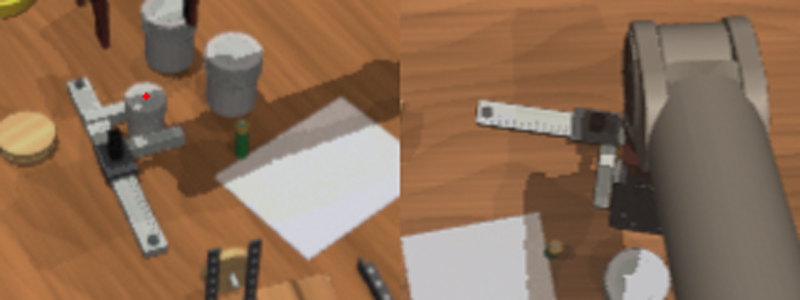

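The collar is nipped between the jaws. The predicted centre (red, crop 146,97) lies on its top face. I descend and grip.

{"api": "carry_out", "payload": {
  "rot": [
    [0, 0, 0],
    [0, 0, 0],
    [0, 0, 0],
    [0, 0, 0],
    [0, 0, 0],
    [0, 0, 0],
    [0, 0, 0],
    [0, 0, 0],
    [0, 0, 0],
    [0, 0, 0],
    [0, 0, 0],
    [0, 0, 0],
    [0, 0, 0],
    [0, 0, 0]
  ],
  "dp": [
    [0, 2, 35],
    [0, 2, 70],
    [0, 2, 100],
    [0, 2, 123],
    [0, 2, 123],
    [0, 2, 123],
    [0, 2, 123],
    [0, 2, 123],
    [0, 2, 123],
    [0, 2, 123],
    [0, 2, 123],
    [0, 2, 123],
    [0, 2, 123],
    [0, 2, 123]
  ],
  "hand": [0, 0, 0, 0, 0, 1, 1, 1, 1, 1, 1, 1, 1, 1]
}}

```text
clock: 11.6
tool_pos: [0.4791, -0.1599, 0.027]
orientation: [0.768, 0.641, -0.0, 0.0]
ft_force: [-2.4, -0.1, 6.6]
width: 0.0457
```

Run:
```python
from h import *
st();to([.513,.2182,.165],-10.2)
```

```text
t11.60 [ 0.4791 -0.1599  0.027 ] yaw -10.3 tilt [-0.0002 -0.0004] F [-2.36 -0.1   6.58] M [0.016 0.336 0.052] w 0.0457 q [ 0.57  0.53 -0.45  2.08  0.39  0.62 -0.34]
dp [ 378.   -34.1 -138.1] rot [-0.0001  0.0005 -0.0011]
```

{"api": "carry_out", "payload": {
  "rot": [
    [0, 0, 0],
    [0, 0, 0],
    [0, 0, 0],
    [0, 0, 0],
    [0, 0, 0],
    [0, 0, 0],
    [0, 0, 0],
    [0, 0, 0],
    [0, 0, 0],
    [0, 0, 0],
    [0, 0, 0],
    [0, 0, 0],
    [0, 0, 0],
    [0, 0, 0],
    [0, 0, 0],
    [0, 0, 0]
  ],
  "dp": [
    [0, 0, -20],
    [0, 0, -50],
    [0, 0, -90],
    [0, 0, -130],
    [0, 0, -165],
    [30, 0, -170],
    [75, 0, -170],
    [120, -5, -170],
    [165, -10, -170],
    [210, -15, -170],
    [255, -20, -170],
    [300, -25, -170],
    [345, -34, -170],
    [378, -34, -170],
    [378, -34, -170],
    [378, -34, -170]
  ],
  "hand": [1, 1, 1, 1, 1, 1, 1, 1, 1, 1, 1, 1, 1, 1, 1, 1]
}}

```text
clock: 13.2
tool_pos: [0.5126, 0.2186, 0.1961]
orientation: [0.767, 0.642, -0.001, -0.0]
ft_force: [-0.9, -0.4, -1.9]
width: 0.0454
```

Run:
```python
from h import *
st();to([.513,.2182,.197],-10.2)
a=env.camera('scene')[220:340,300:460];b=env.camera('top')[200:320,170:330]
cv2.imwrite('pics/v4.png',cv2.resize(np.hstack([a,b]),None,fx=2.5,fy=2.5,interpolation=2))
```

```text
t13.20 [0.5126 0.2186 0.1961] yaw -10.2 tilt [-0.001  -0.0004] F [-0.9  -0.42 -1.9 ] M [-0.132 -0.061 -0.007] w 0.0454 q [ 0.05  0.4  -0.71  1.83  0.3   1.02 -0.96]
dp [-0.3  0.4 -0.9] rot [-0.0009  0.0005  0.0008]
```

View pics/v4.png

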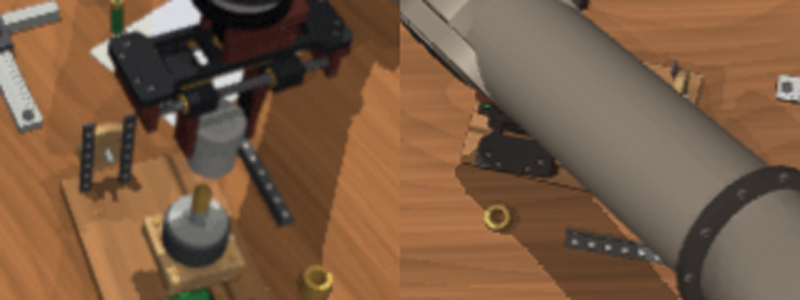

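The collar hangs in the gripper, its skirt spanning about (190–238, 110–178) in the scene crop, with the brass tip below at (202,190). I check the alignment numerically.

Run:
```python
from h import *
s=env.get_state()['tool_pos']
f=lambda X:((proj('scene',X)-[300,220]+.5)*2.5).round(1)
a=np.linspace(0,2*np.pi,72)
print('tip/pins pred',f([[.513,.2182,.126],[.513,.2182,.087]]))
print('collar bottom ctr, top',f([[s[0],s[1],s[2]-.027],[s[0],s[1],s[2]+.007]]))
for z in(-.027,0.0):
    c=f(np.c_[s[0]+.0213*np.cos(a),s[1]+.0213*np.sin(a),0*a+s[2]+z]);print('circle',z,c.min(0),c.max(0))
im=cv2.imread('pics/v4.png')[:, :400]
for y in (140,150,160): print(y,[tuple(im[y,x]) and int(im[y,x].max()-0)-0 for x in range(178,252,4)],[int(im[y,x].max())-int(im[y,x].min()) for x in range(178,252,4)])
for y in (190,198,206):print(y,[int(im[y,x].max())-int(im[y,x].min()) for x in range(180,226,3)])
x=213;print([(y,int(im[y,x].max())-int(im[y,x].min())) for y in range(160,190,2)])
```

```text
tip/pins pred [[203.9 186.6]
 [199.2 211.7]]
collar bottom ctr, top [[208.2 155.6]
 [212.8 130.9]]
circle -0.027 [183.1 135.7] [233.4 176.2]
circle 0.0 [186.2 116. ] [237.5 156.8]
140 [50, 40, 43, 52, 55, 77, 84, 95, 102, 109, 112, 114, 110, 99, 91, 85, 85, 86, 111] [30, 20, 25, 30, 21, 3, 4, 5, 5, 6, 5, 6, 6, 6, 3, 4, 2, 6, 47]
150 [123, 71, 48, 55, 64, 82, 86, 89, 89, 87, 89, 88, 89, 90, 83, 52, 48, 91, 90] [75, 42, 30, 33, 11, 3, 3, 4, 3, 3, 3, 3, 3, 2, 3, 2, 1, 1, 3]
160 [142, 147, 110, 72, 81, 86, 92, 94, 97, 98, 98, 98, 95, 91, 108, 143, 86, 35, 85] [79, 80, 46, 6, 4, 4, 5, 6, 6, 6, 6, 7, 5, 6, 33, 84, 45, 1, 1]
190 [74, 63, 69, 83, 80, 58, 55, 62, 65, 62, 72, 96, 102, 95, 93, 99]
198 [37, 11, 8, 8, 22, 50, 63, 71, 72, 69, 58, 71, 94, 101, 97, 88]
206 [6, 6, 6, 8, 29, 56, 66, 70, 68, 48, 18, 8, 9, 20, 61, 92]
[(160, 7), (162, 6), (164, 5), (166, 5), (168, 5), (170, 6), (172, 5), (174, 7), (176, 17), (178, 43), (180, 75), (182, 93), (184, 98), (186, 101), (188, 98)]
```

{"api": "carry_out", "payload": {
  "rot": [
    [0, 0, 0],
    [0, 0, 0],
    [0, 0, 0],
    [0, 0, 0],
    [0, 0, 0],
    [0, 0, 0]
  ],
  "dp": [
    [-1, 1, 15],
    [-1, 1, 30],
    [-1, 1, 40],
    [-1, 1, 46],
    [-1, 1, 50],
    [-1, 1, 50]
  ],
  "hand": [1, 1, 1, 1, 1, 1]
}}

```text
clock: 13.9
tool_pos: [0.5137, 0.217, 0.1461]
orientation: [0.767, 0.641, -0.0, -0.0]
ft_force: [0.4, -0.1, -0.5]
width: 0.0452
```

Run:
```python
from h import *
st()
```

```text
t13.90 [0.5137 0.217  0.1461] yaw -10.2 tilt [-0.0009 -0.0002] F [ 0.4  -0.14 -0.55] M [-0.03  -0.083  0.028] w 0.0452 q [ 0.02  0.46 -0.68  1.88  0.35  0.93 -1.  ]
```

{"api": "carry_out", "payload": {
  "rot": [
    [0, 0, 0],
    [0, 0, 0],
    [0, 0, 0],
    [0, 0, 0],
    [0, 0, 0]
  ],
  "dp": [
    [0, 0, 8],
    [0, 0, 14],
    [0, 0, 19],
    [0, 0, 24],
    [0, 0, 24]
  ],
  "hand": [1, 1, 1, 1, 1]
}}

```text
clock: 14.4
tool_pos: [0.5137, 0.2169, 0.1219]
orientation: [0.767, 0.641, -0.0, -0.0]
ft_force: [-0.4, -0.1, -0.6]
width: 0.0452
```

Run:
```python
from h import *
st()
```

```text
t14.40 [0.5137 0.2169 0.1219] yaw -10.3 tilt [-0.0008 -0.0003] F [-0.41 -0.12 -0.61] M [-0.042 -0.074 -0.001] w 0.0452 q [ 0.01  0.49 -0.66  1.9   0.38  0.89 -1.02]
```

{"api": "carry_out", "payload": {
  "rot": [
    [0, 0, 0],
    [0, 0, 0],
    [0, 0, 0],
    [0, 0, 0],
    [0, 0, 0]
  ],
  "dp": [
    [0, 0, 3],
    [0, 0, 6],
    [0, 0, 8],
    [0, 0, 9],
    [0, 0, 9]
  ],
  "hand": [1, 1, 1, 1, 1]
}}

```text
clock: 14.9
tool_pos: [0.514, 0.2172, 0.114]
orientation: [0.767, 0.641, 0.0, 0.0]
ft_force: [-2.5, -0.4, 4.4]
width: 0.0455
```

Run:
```python
from h import *
st()
```

```text
t14.90 [0.514  0.2172 0.114 ] yaw -10.2 tilt [0.0003 0.    ] F [-2.45 -0.41  4.35] M [-0.241  0.598  0.028] w 0.0455 q [ 0.    0.5  -0.66  1.9   0.39  0.87 -1.03]
```

{"api": "carry_out", "payload": {
  "rot": [
    [0, 0, 0],
    [0, 0, -0.07],
    [0, 0, -0.14],
    [0, 0, -0.21],
    [0, 0, -0.28],
    [0, 0, -0.35],
    [0, 0, -0.42],
    [0, 0, -0.42]
  ],
  "dp": [
    [0, 0, 2],
    [0, 0, 2],
    [0, 0, 2],
    [0, 0, 2],
    [0, 0, 2],
    [0, 0, 2],
    [0, 0, 2],
    [0, 0, 2]
  ],
  "hand": [1, 1, 1, 1, 1, 1, 1, 1]
}}

```text
clock: 15.7
tool_pos: [0.5136, 0.2188, 0.1135]
orientation: [0.616, 0.788, 0.001, -0.0]
ft_force: [-6.9, -1.4, 17.3]
width: 0.0457
```

Run:
```python
from h import *
st()
```

```text
t15.70 [0.5136 0.2188 0.1135] yaw 14.0 tilt [0.0007 0.0014] F [-6.95 -1.43 17.32] M [-0.152  1.769  0.115] w 0.0457 q [ 0.07  0.53 -0.75  1.9   0.46  0.89 -0.67]
```

{"api": "carry_out", "payload": {
  "rot": [
    [0, 0, -0.07],
    [0, 0, -0.14],
    [0, 0, -0.21],
    [0, 0, -0.28],
    [0, 0, -0.35],
    [0, 0, -0.42],
    [0, 0, -0.42]
  ],
  "dp": [
    [0, 0, -1],
    [0, 0, -1],
    [0, 0, -1],
    [0, 0, -1],
    [0, 0, -1],
    [0, 0, -1],
    [0, 0, -1]
  ],
  "hand": [1, 1, 1, 1, 1, 1, 1]
}}

```text
clock: 16.4
tool_pos: [0.5144, 0.2184, 0.1137]
orientation: [0.438, 0.899, 0.001, 0.0]
ft_force: [-3.6, 0.4, 7.5]
width: 0.0454
```

Run:
```python
from h import *
st()
```

```text
t16.40 [0.5144 0.2184 0.1137] yaw 38.0 tilt [0.0014 0.002 ] F [-3.59  0.42  7.52] M [ 0.057  0.621 -0.014] w 0.0454 q [ 0.14  0.56 -0.85  1.89  0.52  0.92 -0.3 ]
```

{"api": "carry_out", "payload": {
  "rot": [
    [0, 0, -0.07],
    [0, 0, -0.14],
    [0, 0, -0.21],
    [0, 0, -0.28],
    [0, 0, -0.35],
    [0, 0, -0.42],
    [0, 0, -0.42]
  ],
  "dp": [
    [0, 0, 0.5],
    [0, 0, 0.5],
    [0, 0, 0.5],
    [0, 0, 0.5],
    [0, 0, 0.5],
    [0, 0, 0.5],
    [0, 0, 0.5]
  ],
  "hand": [1, 1, 1, 1, 1, 1, 1]
}}

```text
clock: 17.1
tool_pos: [0.5146, 0.2183, 0.1129]
orientation: [0.242, 0.97, 0.001, 0.0]
ft_force: [-0.8, 2.3, 5.3]
width: 0.0455
```

Run:
```python
from h import *
st()
```

```text
t17.10 [0.5146 0.2183 0.1129] yaw 62.0 tilt [0.0015 0.0024] F [-0.8   2.27  5.27] M [0.457 0.094 0.012] w 0.0455 q [ 0.2   0.6  -0.94  1.89  0.59  0.96  0.06]
```

{"api": "carry_out", "payload": {
  "rot": [
    [0, 0, 0],
    [0, 0, 0],
    [0, 0, 0]
  ],
  "dp": [
    [0, 0, 1],
    [0, 0, 2],
    [0, 0, 2]
  ],
  "hand": [1, 1, 1]
}}

```text
clock: 17.4
tool_pos: [0.5144, 0.2182, 0.1109]
orientation: [0.243, 0.97, 0.001, 0.0]
ft_force: [-0.5, 2.1, 5.7]
width: 0.0453
```

Run:
```python
from h import *
st()
```

```text
t17.40 [0.5144 0.2182 0.1109] yaw 61.8 tilt [0.0015 0.0019] F [-0.54  2.14  5.74] M [0.404 0.309 0.061] w 0.0453 q [ 0.2   0.6  -0.94  1.89  0.6   0.95  0.06]
```

The keyways have dropped in: the collar followed 2 mm down with hardly any rise in force. I push it home.

{"api": "carry_out", "payload": {
  "rot": [
    [0, 0, 0],
    [0, 0, 0],
    [0, 0, 0],
    [0, 0, 0],
    [0, 0, 0],
    [0, 0, 0]
  ],
  "dp": [
    [0, 0, 2],
    [0, 0, 4],
    [0, 0, 6],
    [0, 0, 8],
    [0, 0, 9],
    [0, 0, 9]
  ],
  "hand": [1, 1, 1, 1, 1, 1]
}}

```text
clock: 18.0
tool_pos: [0.5143, 0.2183, 0.1023]
orientation: [0.243, 0.97, 0.001, 0.001]
ft_force: [-3.0, 0.6, 9.7]
width: 0.0452
```

Run:
```python
from h import *
st()
```

```text
t18.00 [0.5143 0.2183 0.1023] yaw 61.9 tilt [0.0015 0.0016] F [-3.01  0.64  9.68] M [0.184 0.68  0.099] w 0.0452 q [ 0.19  0.61 -0.93  1.9   0.61  0.94  0.05]
```

{"api": "carry_out", "payload": {
  "rot": [
    [0, 0, 0],
    [0, 0, 0],
    [0, 0, 0],
    [0, 0, 0]
  ],
  "dp": [
    [0, 0, 1],
    [0, 0, 2],
    [0, 0, 2],
    [0, 0, 2]
  ],
  "hand": [1, 1, 1, 1]
}}

```text
clock: 18.4
tool_pos: [0.5142, 0.2185, 0.102]
orientation: [0.243, 0.97, 0.0, 0.001]
ft_force: [-8.5, -2.9, 27.1]
width: 0.0451
```

Run:
```python
from h import *
st()
a=env.camera('scene')[220:340,300:460]
b=env.camera('scene')[170:290,230:390]
cv2.imwrite('pics/v5.png',cv2.resize(np.hstack([a,b]),None,fx=2.5,fy=2.5,interpolation=2))
st()
```

```text
t18.40 [0.5142 0.2185 0.102 ] yaw 61.9 tilt [0.0021 0.0002] F [-8.49 -2.88 27.1 ] M [-0.753  1.84   0.038] w 0.0451 q [ 0.19  0.61 -0.93  1.9   0.61  0.94  0.04]
t18.50 [0.5142 0.2184 0.102 ] yaw 61.9 tilt [0.0021 0.0002] F [-7.87 -3.23 26.9 ] M [-0.788  1.774  0.076] w 0.0457 q [ 0.19  0.61 -0.93  1.9   0.61  0.94  0.04]
```

View pics/v5.png

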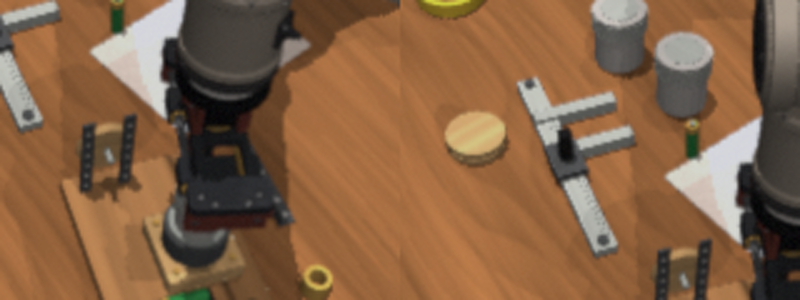

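The view shows the jaw still shut, the bystanders in place, and the collar down on the seat under the gripper. There is a hard stop at the expected height. I ease to a moderate holding push, then hand in.

{"api": "carry_out", "payload": {
  "rot": [
    [0, 0, 0],
    [0, 0, 0],
    [0, 0, 0],
    [0, 0, 0]
  ],
  "dp": [
    [0, 0, -0.5],
    [0, 0, -0.5],
    [0, 0, -0.5],
    [0, 0, -0.5]
  ],
  "hand": [1, 1, 1, 1]
}}

```text
clock: 18.9
tool_pos: [0.5142, 0.2184, 0.1021]
orientation: [0.243, 0.97, 0.001, 0.001]
ft_force: [-7.3, -2.7, 22.0]
width: 0.0455
```

Run:
```python
from h import *
st()
s=env.get_state()
if s['tool_pos'][2]<.1026 and 11<s['ft_force'][2]<28: print(env.finish_job())
```

```text
t18.90 [0.5142 0.2184 0.1021] yaw 61.9 tilt [0.002  0.0006] F [-7.29 -2.74 21.99] M [-0.499  1.528  0.09 ] w 0.0455 q [ 0.19  0.61 -0.93  1.9   0.61  0.94  0.04]
the job is handed in; nothing more can be done
None
```

The collar is home on the seat ring, and I handed the job in at 18.9 s with the gripper still holding it down.

- **Nip:** I dragged the caliper jaw shut by its thumb post until it pressed the smallest collar against the fixed jaw with about 12 N. The jaw stopped where I expected, and a later picture showed it still shut.
- **Fit:** I lifted the collar and lowered it over the spring plunger. I then turned it about 72° under a push of mostly 5–10 N, which rose to 17 N once. That was heavier than light, so I eased it before going on.
- **Home:** The keyways dropped over the pins and the collar went down 11.7 mm from the pins' tops, against 12 mm expected. It met a hard stop at the seat's height, where the push briefly reached 27 N. I eased this to 22 N for the hand-in, with the gripper at 45.5 mm on the head.
- **Last checks:** The last picture showed the wheel, cell, bush and larger caps in place. It did not cover the screwdriver or show all of the tape, and the arm may have hidden the steel angle. About 7 N of sideways force remained while holding, and the gripper hid the contact between collar and ring, so "home" rests on height and force. No check failed or disagreed.

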